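# Make room in the condiment tray for the spice jar

## Robot

A 6-joint arm with a two-finger parallel gripper is mounted at the origin on a cart in front of the work surface, level with it; the furniture and walls round the work are solid. World frame = base frame: x ahead of the robot, y to its left, z up, the work surface at z = 0. Lengths are in m, angles in rad, forces in N, time in s.
With the tool pointing down it reaches from about 0.3 to 0.775 m from the base axis. Payload 14.6 kg.
Tool frame: the origin (TCP) lies at the very end of the fingers, on their centre line; the grasp point (between the pads) lies 19 mm behind it; z points along the fingers, y is the direction in which the jaws open and shut (so a half turn about z gives the same grasp; the last joint's range is limited). The gripper opens to 94 mm and grips with 3 to 60 N. Pads are 16 mm wide; open, the fingers measure 119 mm over their backs; the gripper's body (75 mm by 177 mm) begins 78 mm behind the grasp point.
Start: joints at [1.276, 0.3, 1.521, -0, 1.321, -0.067], TCP at [0.124, 0.536, 0.205] pointing down, gripper open.
Joint ranges: [-3.03, 3.03], [-0.79, 2.21], [0.23, 2.52], [-1.04, 4.18], [0, 3.07], [-2.55, 2.55]. Speed limits (rad/s): [2.22, 2.22, 2.57, 3.14, 3.14, 3.14].

## Interface

Orientations are given as [roll, pitch, yaw] about the fixed x, y, z axes, in that order (R = Rz(yaw) Ry(pitch) Rx(roll)).
In Python, from station import ctrl, eyes gives the robot as it stands.
- The arm moves only by the tool jog_arm, never from a script. Its argument "moves" is a list of rows, each a list of 3 entries, a list of its own where there are three numbers: the shift along the world's x, y, z in mm, then the turn, a rotation vector about the world's x, y, z in units of 5 degrees (1.0 is 5 degrees), then the finger opening in mm, from 0 to 94. In form: [[[tx, ty, tz], [wx, wy, wz], jaw], ...]. A call has 1 to 5 rows; each row is the pose to reach, as a shift and turn from the pose commanded when the call began; what a row does not reach only later rows make up. A row lasts 1/12 s, in which the tool goes at most 41.7 mm and 7.16 degrees, less where a joint would pass 70% of its speed; a pose out of reach is approached as far as the arm can. A call with a gripper value outside its range is refused whole. The fingers move at their own pace and stop on an object; "squeeze" is the grip in N (left out, the last holds). Time passes only in rows, so rows that repeat a pose let the fingers close. It gives the time, the measured TCP pose, the force and the opening at its end, in the units of the state.
- ctrl.get_obs(): the state, without advancing time (a new reading comes with each control period).
- eyes.camera(name): name is "scene" or "top"; returns a dict with "frame" (480x640x3 uint8, red, green, blue), "vertical_fov" (degrees; the focal length in pixels is half the picture's height over the tangent of half this angle, whatever the lens; pixels are square), "cx", "cy" (the principal point, pixels), "eye" and "attitude" of the camera in the world. Camera axes: x right, y down, z forward; pixel columns grow to the right and rows downward; lengths in m; the calibration is good to about 2 mm. A picture is of the moment at which its call begins. There is no depth.
- ctrl.hand_in(): hands the job in, once; it reports no verdict.
The state is a dict: "time_s": time; "qpos": joint angles; "joint_vel": joint speeds; "tau": joint torques, N m; "ee_pos": TCP position; "eef_rot": TCP orientation; "force": force on the tool from outside, world axes, zero at the start; "moment": the same for the moment, N m; "grip_width": finger opening in m.
Only numpy, scipy, OpenCV 4.12 (cv2) and the standard library are available. Lean on these libraries where they do the work, as an engineer would, in place of code of your own. Each camera call takes 0.05 s, during which the arm holds its last target.

## Task

The black-capped spice jar belongs in the wooden tray, between the red-lidded honey jar and the salt shaker, which stand too close together. Slide them apart along the tray, without lifting either of them out, and stand the spice jar in the gap. Leave all three upright on the tray floor, in a row along the tray.

Things in the scene. Friction and masses are not known exactly. Their poses are not given: they have to be found in the camera images.
- tray_floor (a point): Centre of the inner floor of the fixed light-wood tray, 9 mm above the worktop; z up. Inside 84 mm along x, 290 mm along y (the row); walls 6 mm thick, 14 mm above the floor. A soup tin (75 mm across, 58 high) fills the +y end, y = 68 to 144 mm; next to it stand honey jar and salt shaker in either order; the -y end is empty, so of these two only the one nearer -y has room to move.
- honey_mid (a point): Centre (half-way up) of the honey jar: clear jar with yellow-brown contents and a flat red lid, 86 mm high, body about 57 x 62 mm, lid 56 mm across from 75 to 86 mm above its foot; 0.25 to 0.5 kg. Stands upright in the tray, loose; z is up. Tips if dragged by its lid: move it gripped firmly at mid-height or below, or with its weight eased off the floor. Its centre starts 53 to 57 mm from the salt shaker's.
- salt_mid (a point): Centre (half-way up) of the salt shaker: clear shaker with white contents and a grey dome top, 90 mm high; body 44 mm across up to 70 mm above its foot, dome 34 mm across above; about 0.1 kg. Stands upright in the tray, loose; z is up. Tips if dragged by its top: move it gripped firmly at mid-height or below, or with its weight eased off the floor.
- spice_mid (a point): Centre (half-way up) of the spice jar: the only slim round jar with a black cap, 41 mm across and 105 mm high (cap: the top 21 mm, 40 mm across), about 0.11 kg. Starts upright on the bare worktop in front of the tray, loose; z is up.
Not all that is in view belongs to the job. There is more than one size of the part that bears salt_mid; the job needs the middle-sized.

How it is judged:
At the end, for the whole second after the job is handed in: The spice jar stands between the honey jar and the salt shaker in the tray: its centre within 110 mm of each of theirs, and theirs more than 80 mm apart; all three are on the tray floor (height within 10 mm), within 25 mm of the tray's long middle line, within 10 degrees of upright, and at rest (horizontal distance between honey_mid and salt_mid above 0.08 m and horizontal distance between spice_mid and honey_mid below 0.11 m and horizontal distance between spice_mid and salt_mid below 0.11 m and x of spice_mid in the frame of tray_floor between -0.025 and 0.025 m and y of spice_mid in the frame of tray_floor between -0.14 and 0.14 m and z of spice_mid in the frame of tray_floor between 0.0425 and 0.0625 m and angle between each of spice_mid, honey_mid, salt_mid's own z axis and vertical below 0.17 rad and x of honey_mid in the frame of tray_floor between -0.025 and 0.025 m and y of honey_mid in the frame of tray_floor between -0.14 and 0.14 m and z of honey_mid in the frame of tray_floor between 0.033 and 0.053 m and x of salt_mid in the frame of tray_floor between -0.025 and 0.025 m and y of salt_mid in the frame of tray_floor between -0.14 and 0.14 m and z of salt_mid in the frame of tray_floor between 0.035 and 0.055 m and linear speed of each of spice_jar, honey_jar, salt_shaker below 0.02 m/s); the robot touches nothing.
It fails at once if the honey jar or the salt shaker is knocked over (angle between any of honey_mid, salt_mid's own z axis and vertical above 0.6 rad).
It fails at once if the honey jar or the salt shaker is lifted out of the tray (more than 30 mm) (z of honey_mid in the frame of tray_floor above 0.073 m or z of salt_mid in the frame of tray_floor above 0.075 m).
It also fails if it takes over 51 s, if anything falls off the work surface, if the arm or the gripper's body presses on something with over 40 N, if the wrist force passes 120 N, or if a joint passes its speed limit or range.

## Working session

There is one attempt and no reset: what is moved stays moved. The work goes in short steps, Python scripts to look and compute and a tool call to move; the robot and the scene stay as the last step left them, time stands still between calls to the robot, and variables do not carry over. Pictures are saved under pics/ and viewed, and the job is handed in when it is done.

Besides the shell and the picture viewer there is one more tool, called after "Emit:" in YAML: its name, and indented under it one key for each argument. jog_arm: Moves the arm, as the interface text tells. Its arguments: {"type":"object","properties":{"moves":{"type":"array","items":{"type":"array"}},"squeeze":{"type":"number"}},"required":["moves"]}

```bash
mkdir -p pics; ls; python3 - <<'E'
from station import ctrl, eyes
import cv2
for n in("scene","top"):
    c=eyes.camera(n); cv2.imwrite(f"pics/{n}0.png",c["frame"][:,:,::-1]); print({k:v for k,v in c.items() if k!="frame"})
print(ctrl.get_obs())
E
```

```text
pics
{'vertical_fov': 54.07292169591044, 'cx': 321.6311566751491, 'cy': 241.20598292228422, 'eye': array([0.15691255, 0.57817551, 0.39078785]), 'attitude': array([-1.98331753,  0.02051969, -2.55310294])}
{'vertical_fov': 53.25989354249478, 'cx': 319.23526784955465, 'cy': 237.4493808709086, 'eye': array([ 0.54399418, -0.03547414,  0.92693237]), 'attitude': array([-3.06925362, -0.01168008, -1.55456349])}
{'time_s': 0.1, 'qpos': array([ 1.27637205e+00,  3.00391661e-01,  1.52153792e+00, -1.60845219e-05,
        1.32073151e+00, -6.65880976e-02]), 'joint_vel': array([ 0.00146278, -0.00307554, -0.00366235, -0.00204376,  0.00095958,
        0.00021536]), 'tau': array([ 1.18438802e-03, -5.32654703e+01, -3.53285944e+01,  7.09829642e-02,
        2.34662258e-02, -7.00404053e-05]), 'ee_pos': array([0.12415574, 0.53554425, 0.20494817]), 'eef_rot': array([-3.14052555e+00, -5.55472983e-05,  2.91376043e+00]), 'force': array([-0.30454035, -0.04738028, -0.04084485]), 'moment': array([ 0.03611829,  0.02365365, -0.01699115]), 'grip_width': 0.09408075622985307}
```

View pics/scene0.png

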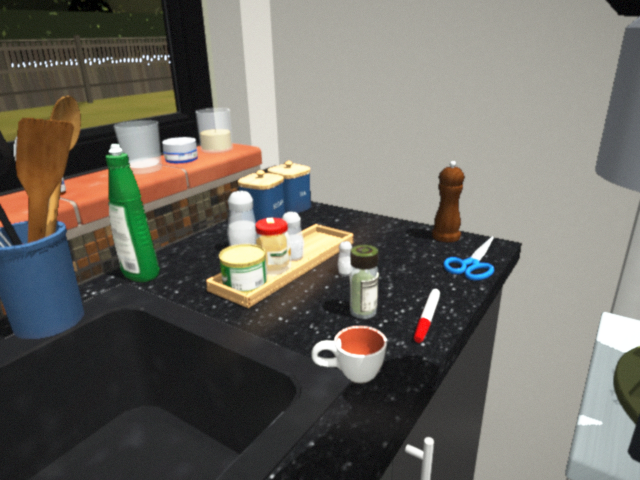

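View pics/top0.png

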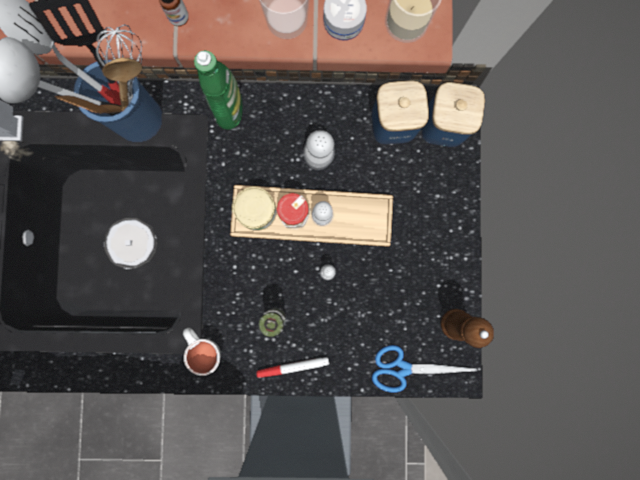

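In the top view image right is −y and image up is +x. Three shakers are in view: large at (320,148) behind the tray, middle at (323,212) in the tray next to the red lid (293,208), and small at (328,271) in front. The one in the tray fits, and it is on the −y side, so it is the one to slide. The black-capped jar is at (271,323). Next I'll confirm this in a crop and measure.

```bash
cat > h.py <<'E'
import numpy as np, cv2
from scipy.spatial.transform import Rotation as Ro
from station import ctrl, eyes
class Cam:
    def __init__(s,n):
        c=eyes.camera(n); s.im=c["frame"][:,:,::-1].copy(); s.cx,s.cy=c["cx"],c["cy"]; s.e=np.array(c["eye"])
        s.R=Ro.from_euler("xyz",c["attitude"]).as_matrix(); s.f=240/np.tan(np.radians(c["vertical_fov"])/2)
    def ray(s,u,v):
        d=s.R@np.array([(u-s.cx)/s.f,(v-s.cy)/s.f,1]); return d/np.linalg.norm(d)
    def on(s,u,v,z):
        d=s.ray(u,v); return s.e+d*(z-s.e[2])/d[2]
    def proj(s,p):
        q=s.R.T@(np.array(p)-s.e); return np.array([s.cx+s.f*q[0]/q[2],s.cy+s.f*q[1]/q[2]])
E
python3 - <<'E'
from h import *
t=Cam("top")
hsv=cv2.cvtColor(t.im,cv2.COLOR_BGR2HSV)
def blob(m,x0,y0,x1,y1):
    k=np.zeros_like(m);k[y0:y1,x0:x1]=m[y0:y1,x0:x1]
    c=max(cv2.findContours(k,0,2)[0],key=cv2.contourArea); return c
red=cv2.inRange(hsv,(0,150,80),(8,255,255))|cv2.inRange(hsv,(172,150,80),(180,255,255))
c=blob(red,270,185,310,232);(u,v),r=cv2.minEnclosingCircle(c);p=t.on(u,v,.095);print("honey lid",u,v,r,p,"diam",2*r/t.f*(t.e[2]-.095))
wood=cv2.inRange(hsv,(10,50,120),(30,200,255))
c=blob(wood,220,175,405,255);b=cv2.boxPoints(cv2.minAreaRect(c));print("tray rim")
P=[t.on(*q,.023) for q in b]
for q,p in zip(b,P):print(q,p)
print("centre",np.mean(P,0),[np.linalg.norm(P[i]-P[i-1]) for i in range(4)])
a=cv2.resize(t.im[175:250,225:400],None,fx=4,fy=4,interpolation=2)
b=cv2.resize(t.im[250:345,240:350],None,fx=5,fy=5,interpolation=2)
cv2.imwrite("pics/ca.png",a);cv2.imwrite("pics/cb.png",b)
s=Cam("scene");cv2.imwrite("pics/cs.png",cv2.resize(s.im[180:330,200:400],None,fx=4,fy=4,interpolation=2))
E
```

```text
honey lid 298.5 212.5 12.90358829498291 [ 0.64754778 -0.00724898  0.095     ] diam 0.04485552937817103
tray rim
[229.8114  235.92331] [0.60967013 0.12406909 0.023     ]
[233.14197 184.29947] [0.70836295 0.12066845 0.023     ]
[393.41034 194.63937] [ 0.69403148 -0.18526023  0.023     ]
[390.07977 246.26321] [ 0.59521929 -0.17943462  0.023     ]
centre [ 0.65182096 -0.02998933  0.023     ] [np.float64(0.3038475448516683), np.float64(0.09875138407781436), np.float64(0.3062641750667356), np.float64(0.09898377634917407)]
```

View pics/ca.png

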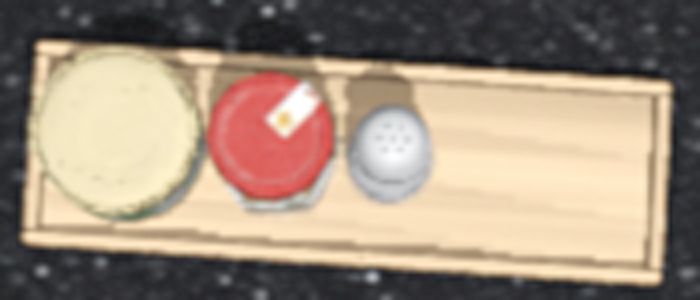

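View pics/cb.png

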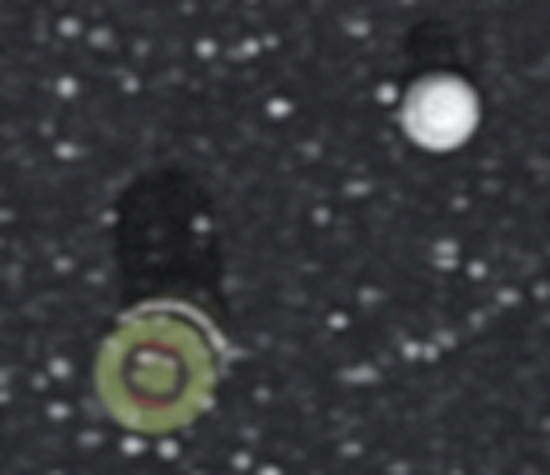

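View pics/cs.png

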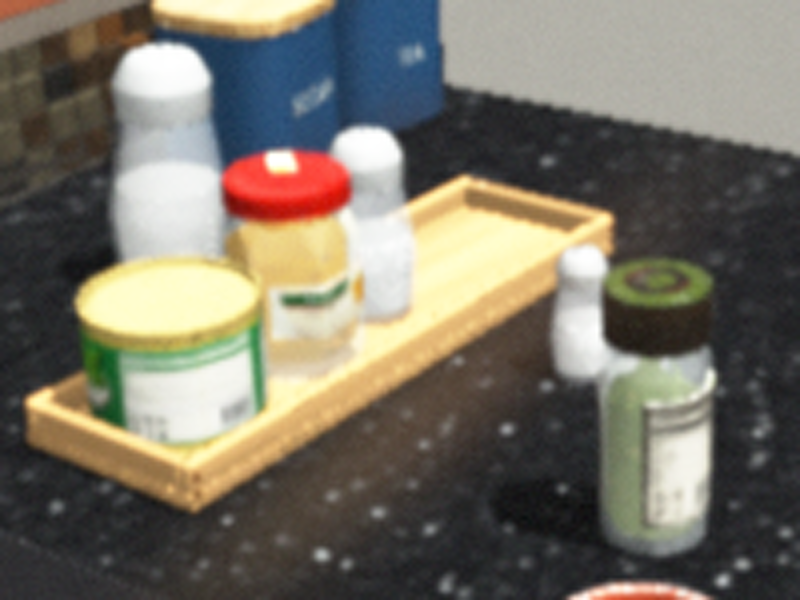

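The crops confirm the three: the honey lid's centre is at crop a (271,135), the in-tray shaker with its dome at (393,143), and the slim jar with the dark cap side and greenish top at crop b (156,373). Now for positions, cross-checked with the scene view.

```bash
python3 - <<'E'
from h import *
t=Cam("top");s=Cam("scene")
def A(x,y,z):return t.on(225+(x+.5)/4-.5,175+(y+.5)/4-.5,z)
def B(x,y,z):return t.on(240+(x+.5)/5-.5,250+(y+.5)/5-.5,z)
np.set_printoptions(precision=4,suppress=True)
C=np.array([A(37,42,.023),A(671,80,.023),A(661,284,.023),A(23,244,.023)]);print(C,"edges",[np.linalg.norm(C[i]-C[i-1]) for i in range(4)])
c=C.mean(0);ang=np.arctan2(*( (C[0]+C[3]-C[1]-C[2])[:2]));print("ctr",c,"long axis dx/dy ang",ang)
ey=np.array([np.sin(ang),np.cos(ang)]);ex=np.array([ey[1],-ey[0]])
P={"honey":A(271,135,.095),"saltdome":A(393,143,.094),"saltbody":A(390,161,.06),"tin":A(120,132,.067),"spice":B(156,373,.105),"small":B(440,112,.045)}
for k,p in P.items():print(k,p,"tray",(p-c)[:2]@ex,(p-c)[:2]@ey, "scene px",s.proj(p), "crop",(s.proj(p)-[200,180])*4)
def X(u,v,a,b):
    d1,d2=t.ray(u,v),s.ray(a,b);k=np.linalg.lstsq(np.c_[d1,-d2],s.e-t.e,rcond=None)[0];p,q=t.e+k[0]*d1,s.e+k[1]*d2;return (p+q)/2,np.linalg.norm(p-q)
print("spice",X(270.8,324.2,364.6,250.9));print("honey",X(292.4,208.4,200+287/4,180+170/4))
print("bigshaker top",X(320,138,200+162/4,180+50/4)); print("salt top",X(323,210,200+370/4,180+130/4));print("tea",X(460,104,290,165))
E
```

```text
[[ 0.7068  0.1192  0.023 ]
 [ 0.694  -0.1833  0.023 ]
 [ 0.5964 -0.179   0.023 ]
 [ 0.6103  0.123   0.023 ]] edges [np.float64(0.09662082839201547), np.float64(0.30277837536511515), np.float64(0.09769186808409237), np.float64(0.30237887221855464)]
ctr [ 0.6519 -0.03    0.023 ] long axis dx/dy ang 0.043980757956177424
honey [0.6546 0.0036 0.095 ] tray 0.0012635920206375388 0.03370480053612083 scene px [270.0082 223.9856] crop [280.0328 175.9422]
saltdome [ 0.6522 -0.0498  0.094 ] tray 0.0011699355370365886 -0.019778138822405655 scene px [289.9583 215.4075] crop [359.8331 141.6298]
saltbody [ 0.6483 -0.0492  0.06  ] tray -0.0027187552848040096 -0.019297170535295515 scene px [292.3067 233.3095] crop [369.2269 213.238 ]
tin [0.6585 0.0731 0.067 ] tray 0.00207898364645113 0.10330401137336566 scene px [242.2226 252.8431] crop [168.8903 291.3725]
spice [0.4547 0.0357 0.105 ] tray -0.19989841208932624 0.05699341219389413 scene px [362.7125 250.6173] crop [650.85   282.4693]
small [ 0.5447 -0.0611  0.045 ] tray -0.10574503367503811 -0.03581316623669956 scene px [344.1886 250.7024] crop [576.7542 282.8095]
spice (array([0.4535, 0.0351, 0.1045]), np.float64(0.0026958836996013188))
honey (array([0.6531, 0.0026, 0.0978]), np.float64(0.0027210825518800396))
bigshaker top (array([ 0.7704, -0.0451,  0.1202]), np.float64(0.008104372994782843))
salt top (array([ 0.6502, -0.0513,  0.0996]), np.float64(0.004712578972732937))
tea (array([ 0.8386, -0.2894,  0.1097]), np.float64(0.008456688504000833))
```

Sizes check out: the tray outside measures 302×97 mm, lid and salt top heights are 0.098 and 0.100 m, and the honey–salt distance is about 54 mm. Salt is at about (0.651,−0.050), spice at (0.454,0.0355), and the tray's long axis is 2.5° off y. Moving over the salt now.

Emit:
jog_arm:
  moves:
    - [[132, -146, 0], [0, 0, -4], 94]
    - [[132, -146, 0], [0, 0, -4], 94]
    - [[132, -146, 0], [0, 0, -4], 94]
    - [[132, -146, 0], [0, 0, -4], 94]
    - [[132, -146, 0], [0, 0, -4], 94]
  squeeze: 25

```text
time_s: 0.72
ee_pos: [0.2576, 0.3876, 0.2055]
eef_rot: [3.142, 0.0, 2.563]
force: [-0.1, 0.4, -0.2]
grip_width: 0.0941
```

Emit:
jog_arm:
  moves:
    - [[132, -146, 0], [0, 0, -4], 94]
    - [[132, -146, 0], [0, 0, -4], 94]
    - [[132, -146, 0], [0, 0, -4], 94]
    - [[132, -146, 0], [0, 0, -4], 94]
    - [[132, -146, 0], [0, 0, -4], 94]

```text
time_s: 1.13
ee_pos: [0.3897, 0.2414, 0.2056]
eef_rot: [3.141, 0.0, 2.214]
force: [-0.5, 1.0, 0.2]
grip_width: 0.0938
```

Emit:
jog_arm:
  moves:
    - [[132, -146, 0], [0, 0, -4], 94]
    - [[132, -146, 0], [0, 0, -4], 94]
    - [[132, -146, 0], [0, 0, -4], 94]
    - [[132, -146, 0], [0, 0, -4], 94]
    - [[132, -146, 0], [0, 0, -4], 94]

```text
time_s: 1.55
ee_pos: [0.5218, 0.095, 0.2054]
eef_rot: [3.142, 0.0, 1.865]
force: [-1.4, 0.1, 1.2]
grip_width: 0.0938
```

Emit:
jog_arm:
  moves:
    - [[131, -147, 0], [0, 0, -3.9], 94]
    - [[131, -147, 0], [0, 0, -3.9], 94]
    - [[131, -147, 0], [0, 0, -3.9], 94]
    - [[131, -147, 0], [0, 0, -3.9], 94]
    - [[131, -147, 0], [0, 0, -3.9], 94]

```text
time_s: 1.97
ee_pos: [0.6525, -0.052, 0.2049]
eef_rot: [-3.141, 0.0, 1.524]
force: [-0.4, -0.5, 0.3]
grip_width: 0.0936
```

Emit:
jog_arm:
  moves:
    - [[-1, 2, -40], [0, 0, 0], 94]
    - [[-1, 2, -70], [0, 0, 0], 94]
    - [[-1, 2, -90], [0, 0, 0], 94]
    - [[-1, 2, -100], [0, 0, 0], 94]
    - [[-1, 2, -100], [0, 0, 0], 94]

```text
time_s: 2.38
ee_pos: [0.6493, -0.0471, 0.1032]
eef_rot: [-3.138, -0.0, 1.526]
force: [-0.6, 0.3, -0.1]
grip_width: 0.0941
```

```bash
python3 - <<'E'
from h import *
s=Cam("scene");cv2.imwrite("pics/s1.png",cv2.resize(s.im[120:320,180:400],None,fx=3,fy=3,interpolation=2))
t=Cam("top");cv2.imwrite("pics/t1.png",t.im)
E
```

```text
(no output)
```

View pics/s1.png

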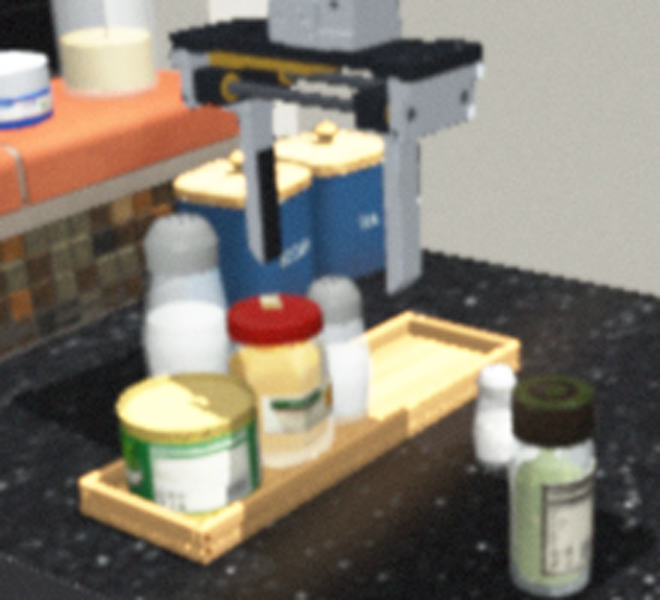

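View pics/t1.png

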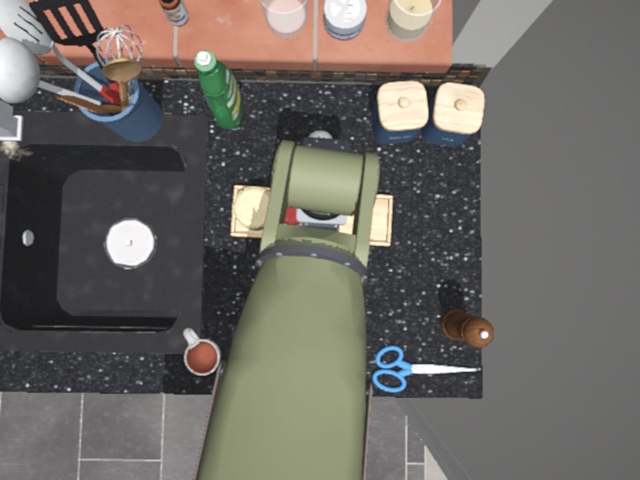

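In the scene crop the finger tips at (268,255) and (403,290) straddle the salt's dome at (335,280), so the grasp is centred. Descending and closing.

Emit:
jog_arm:
  moves:
    - [[0, -1, -25], [0, 0, 0], 94]
    - [[0, -1, -50], [0, 0, 0], 94]
    - [[0, -1, -65], [0, 0, 0], 94]
    - [[0, -1, -70], [0, 0, 0], 94]
    - [[0, -1, -70], [0, 0, 0], 94]

```text
time_s: 2.9
ee_pos: [0.6505, -0.0482, 0.036]
eef_rot: [3.141, 0.0, 1.526]
force: [1.0, 0.2, 0.3]
grip_width: 0.0941
```

Emit:
jog_arm:
  moves:
    - [[0, 0, 0], [0, 0, 0], 70]
    - [[0, 0, 0], [0, 0, 0], 60]
    - [[0, 0, 0], [0, 0, 0], 50]
    - [[0, 0, 0], [0, 0, 0], 40]
    - [[0, 0, 0], [0, 0, 0], 30]

```text
time_s: 3.32
ee_pos: [0.6505, -0.0483, 0.0361]
eef_rot: [3.141, 0.0, 1.526]
force: [-0.3, -0.7, 0.1]
grip_width: 0.0639
```

Emit:
jog_arm:
  moves:
    - [[0, 0, 0], [0, 0, 0], 30]
    - [[0, 0, 0], [0, 0, 0], 30]
    - [[0, 0, 0], [0, 0, 0], 30]
    - [[0, 0, 0], [0, 0, 0], 30]
    - [[0, 0, 0], [0, 0, 0], 30]

```text
time_s: 3.73
ee_pos: [0.6503, -0.0482, 0.0355]
eef_rot: [3.141, -0.0, 1.526]
force: [0.6, 0.2, 0.6]
grip_width: 0.041
```

Emit:
jog_arm:
  moves:
    - [[0, 0, 0], [0, 0, 0], 30]
    - [[0, 0, 2], [0, 0, 0], 30]
    - [[0, 0, 4], [0, 0, 0], 30]
    - [[0, 0, 4], [0, 0, 0], 30]
    - [[0, 0, 4], [0, 0, 0], 30]

```text
time_s: 4.15
ee_pos: [0.6502, -0.0482, 0.0396]
eef_rot: [3.141, 0.0, 1.526]
force: [-0.2, -0.0, -0.5]
grip_width: 0.0412
```

Emit:
jog_arm:
  moves:
    - [[0, -6, 0], [0, 0, 0], 30]
    - [[-1, -16, 0], [0, 0, 0], 30]
    - [[-1, -26, 0], [0, 0, 0], 30]
    - [[-2, -34, 0], [0, 0, 0], 30]
    - [[-2, -38, 0], [0, 0, 0], 30]

```text
time_s: 4.57
ee_pos: [0.648, -0.088, 0.0394]
eef_rot: [-3.141, 0.0, 1.525]
force: [-0.6, 0.3, -0.4]
grip_width: 0.0415
```

```bash
python3 - <<'E'
from h import *
s=Cam("scene");cv2.imwrite("pics/s2.png",cv2.resize(s.im[120:320,180:400],None,fx=3,fy=3,interpolation=2))
E
```

```text
(no output)
```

View pics/s2.png

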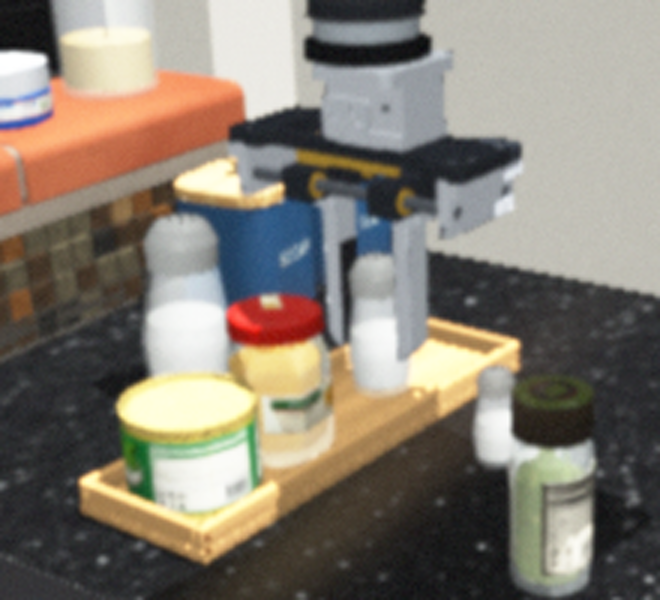

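The salt, at about (380,330) in the crop, moves upright with the fingers, and the honey has stayed put. I'll finish the slide, set it down and release.

Emit:
jog_arm:
  moves:
    - [[0, -8, 0], [0, 0, 0], 30]
    - [[-1, -18, 0], [0, 0, 0], 30]
    - [[-1, -26, 0], [0, 0, 0], 30]
    - [[-1, -31, 0], [0, 0, 0], 30]
    - [[-1, -32, 0], [0, 0, 0], 30]

```text
time_s: 5.03
ee_pos: [0.6471, -0.1194, 0.0394]
eef_rot: [3.142, 0.0, 1.525]
force: [0.3, 0.6, -0.8]
grip_width: 0.0409
```

Emit:
jog_arm:
  moves:
    - [[0, 0, -1], [0, 0, 0], 30]
    - [[0, 0, -3], [0, 0, 0], 30]
    - [[0, 0, -4], [0, 0, 0], 30]
    - [[0, 0, -4], [0, 0, 0], 30]
    - [[0, 0, -4], [0, 0, 0], 30]

```text
time_s: 5.45
ee_pos: [0.6472, -0.1179, 0.0355]
eef_rot: [3.142, -0.0, 1.527]
force: [-0.7, -0.4, 2.3]
grip_width: 0.0415
```

Emit:
jog_arm:
  moves:
    - [[0, 0, 0], [0, 0, 0], 46]
    - [[0, 0, 0], [0, 0, 0], 55]
    - [[0, 0, 0], [0, 0, 0], 65]
    - [[0, 0, 0], [0, 0, 0], 75]
    - [[0, 0, 0], [0, 0, 0], 80]

```text
time_s: 5.87
ee_pos: [0.6472, -0.1182, 0.0354]
eef_rot: [-3.142, -0.0, 1.526]
force: [0.0, -0.4, -0.7]
grip_width: 0.0692
```

Emit:
jog_arm:
  moves:
    - [[0, 0, 20], [0, 0, 0], 90]
    - [[0, 0, 50], [0, 0, 0], 90]
    - [[0, 0, 80], [0, 0, 0], 90]
    - [[0, 0, 110], [0, 0, 0], 90]
    - [[0, 0, 125], [0, 0, 0], 90]

```text
time_s: 6.28
ee_pos: [0.6481, -0.1184, 0.1647]
eef_rot: [3.137, 0.001, 1.526]
force: [0.9, 0.4, -0.5]
grip_width: 0.0899
```

Emit:
jog_arm:
  moves:
    - [[-97, 77, 0], [0, 0, 0], 94]
    - [[-97, 77, 0], [0, 0, 0], 94]
    - [[-97, 77, 0], [0, 0, 0], 94]
    - [[-97, 77, 0], [0, 0, 0], 94]
    - [[-97, 77, 0], [0, 0, 0], 94]

```text
time_s: 6.7
ee_pos: [0.5495, -0.0403, 0.1611]
eef_rot: [3.141, 0.0, 1.528]
force: [0.1, 0.7, -0.1]
grip_width: 0.094
```

Emit:
jog_arm:
  moves:
    - [[-97, 77, 0], [0, 0, 0], 94]
    - [[-97, 77, 0], [0, 0, 0], 94]
    - [[-97, 77, 0], [0, 0, 0], 94]
    - [[-97, 77, 0], [0, 0, 0], 94]
    - [[-97, 77, 0], [0, 0, 0], 94]

```text
time_s: 7.12
ee_pos: [0.4538, 0.0361, 0.1612]
eef_rot: [3.14, 0.0, 1.527]
force: [0.0, 0.2, -0.6]
grip_width: 0.0939
```

```bash
python3 - <<'E'
from h import *
s=Cam("scene");cv2.imwrite("pics/s3.png",cv2.resize(s.im[100:340,200:460],None,fx=2.5,fy=2.5,interpolation=2))
t=Cam("top");cv2.imwrite("pics/t3.png",cv2.resize(t.im[150:380,180:450],None,fx=2.5,fy=2.5,interpolation=2))
E
```

```text
(no output)
```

View pics/s3.png

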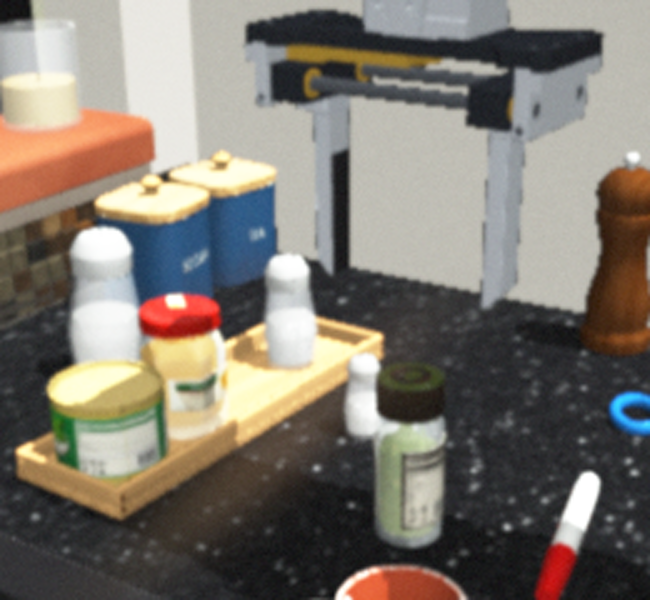

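View pics/t3.png

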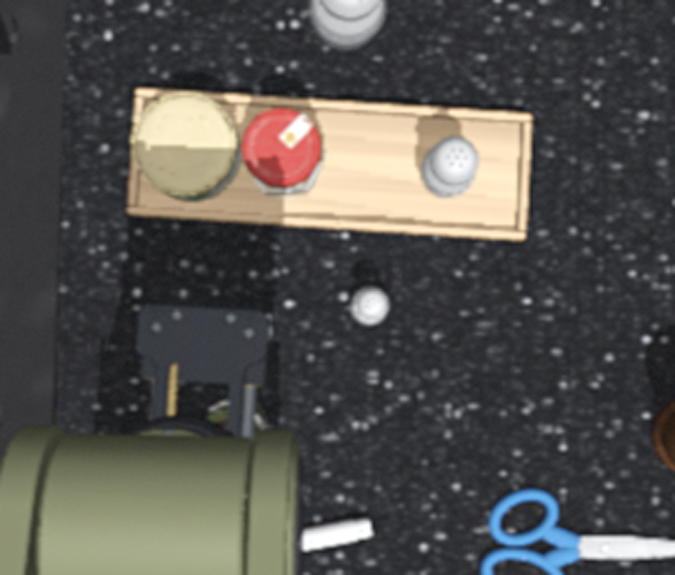

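The salt stands upright in the tray, dome at (457,160) in the top crop, with a wide gap to the honey lid at (283,147). The finger midpoint (about 412,285 in the scene crop) is right above the spice cap (412,385). Descending on it.

Emit:
jog_arm:
  moves:
    - [[0, 0, -35], [0, 0, 0], 94]
    - [[0, 0, -65], [0, 0, 0], 94]
    - [[0, 0, -95], [0, 0, 0], 94]
    - [[0, 0, -118], [0, 0, 0], 94]
    - [[0, 0, -126], [0, 0, 0], 94]

```text
time_s: 7.63
ee_pos: [0.4528, 0.0348, 0.0313]
eef_rot: [-3.137, 0.0, 1.525]
force: [-0.0, 0.7, 0.4]
grip_width: 0.0942
```

Emit:
jog_arm:
  moves:
    - [[0, 0, 0], [0, 0, 0], 70]
    - [[0, 0, 0], [0, 0, 0], 60]
    - [[0, 0, 0], [0, 0, 0], 50]
    - [[0, 0, 0], [0, 0, 0], 40]
    - [[0, 0, 0], [0, 0, 0], 30]

```text
time_s: 8.05
ee_pos: [0.4539, 0.0357, 0.0355]
eef_rot: [3.14, -0.0, 1.526]
force: [0.2, -0.7, -0.1]
grip_width: 0.0638
```

Emit:
jog_arm:
  moves:
    - [[0, 0, 0], [0, 0, 0], 30]
    - [[0, 0, 0], [0, 0, 0], 30]
    - [[0, 0, 0], [0, 0, 0], 30]
    - [[0, 0, 0], [0, 0, 0], 30]
    - [[0, 0, 0], [0, 0, 0], 30]

```text
time_s: 8.47
ee_pos: [0.4534, 0.0358, 0.0346]
eef_rot: [3.141, -0.0, 1.526]
force: [-0.1, 0.0, 2.1]
grip_width: 0.0405
```

Emit:
jog_arm:
  moves:
    - [[0, 0, 5], [0, 0, 0], 30]
    - [[0, 0, 30], [0, 0, 0], 30]
    - [[0, 0, 60], [0, 0, 0], 30]
    - [[0, 0, 90], [0, 0, 0], 30]
    - [[0, 0, 110], [0, 0, 0], 30]

```text
time_s: 8.88
ee_pos: [0.4535, 0.0358, 0.1472]
eef_rot: [3.14, -0.0, 1.526]
force: [-0.7, -1.4, -0.5]
grip_width: 0.0404
```

```bash
python3 - <<'E'
from h import *
np.set_printoptions(precision=4,suppress=True)
print(ctrl.get_obs()["ee_pos"])
s=Cam("scene");cv2.imwrite("pics/s4.png",cv2.resize(s.im[100:340,200:460],None,fx=2.5,fy=2.5,interpolation=2))
t=Cam("top");cv2.imwrite("pics/t4.png",cv2.resize(t.im[175:250,225:400],None,fx=4,fy=4,interpolation=2))
E
```

```text
[0.4535 0.0358 0.1472]
```

View pics/s4.png

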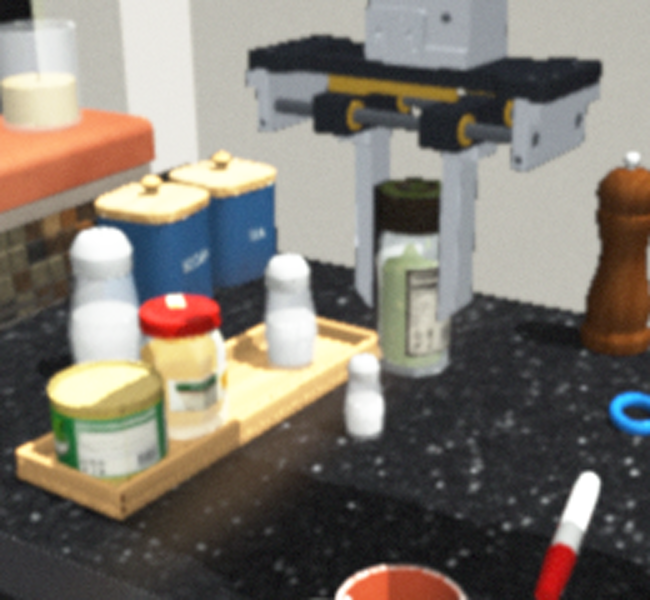

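View pics/t4.png

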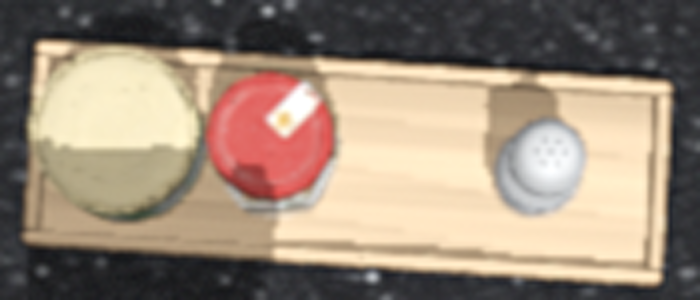

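The spice jar is held upright, with its cap at (408,205) in the scene crop. Salt dome is at (549,157) in the top crop, so y ≈ −0.1175, and honey is unmoved. The gap runs from y ≈ −0.028 to −0.0955, so the target is (0.6505, −0.062).

Emit:
jog_arm:
  moves:
    - [[35, -17, 0], [0, 0, 0], 30]
    - [[70, -35, 0], [0, 0, 0], 30]
    - [[105, -52, 0], [0, 0, 0], 30]
    - [[135, -67, 0], [0, 0, 0], 30]
    - [[150, -75, 0], [0, 0, 0], 30]

```text
time_s: 9.4
ee_pos: [0.6049, -0.0409, 0.1423]
eef_rot: [-3.14, 0.0, 1.525]
force: [-1.2, -0.3, -1.4]
grip_width: 0.0404
```

Emit:
jog_arm:
  moves:
    - [[20, -10, 0], [0, 0, 0], 30]
    - [[40, -20, 0], [0, 0, 0], 30]
    - [[47, -23, 0], [0, 0, 0], 30]
    - [[47, -23, 0], [0, 0, 0], 30]
    - [[47, -23, 0], [0, 0, 0], 30]

```text
time_s: 9.82
ee_pos: [0.6495, -0.0621, 0.1427]
eef_rot: [-3.139, -0.0, 1.526]
force: [-0.8, -0.7, -0.7]
grip_width: 0.0403
```

```bash
python3 - <<'E'
from h import *
np.set_printoptions(precision=4,suppress=True)
print(ctrl.get_obs()["ee_pos"])
s=Cam("scene");cv2.imwrite("pics/s5.png",cv2.resize(s.im[100:340,200:460],None,fx=2.5,fy=2.5,interpolation=2))
E
```

```text
[ 0.6495 -0.0621  0.1427]
```

View pics/s5.png

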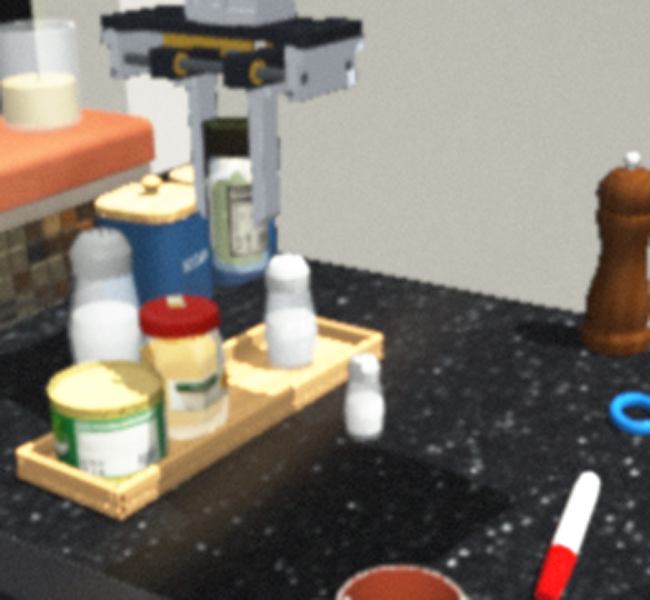

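Emit:
jog_arm:
  moves:
    - [[0, 0, -25], [0, 0, 0], 30]
    - [[0, 0, -50], [0, 0, 0], 30]
    - [[0, 0, -72], [0, 0, 0], 30]
    - [[0, 0, -85], [0, 0, 0], 30]
    - [[0, 0, -88], [0, 0, 0], 30]

```text
time_s: 10.28
ee_pos: [0.6487, -0.0617, 0.054]
eef_rot: [-3.138, -0.0, 1.527]
force: [0.2, -0.3, -1.3]
grip_width: 0.0405
```

```bash
python3 - <<'E'
from h import *
np.set_printoptions(precision=4,suppress=True)
print(ctrl.get_obs()["ee_pos"])
s=Cam("scene");cv2.imwrite("pics/s6.png",cv2.resize(s.im[120:320,180:400],None,fx=3,fy=3,interpolation=2))
E
```

```text
[ 0.6487 -0.0617  0.054 ]
```

View pics/s6.png

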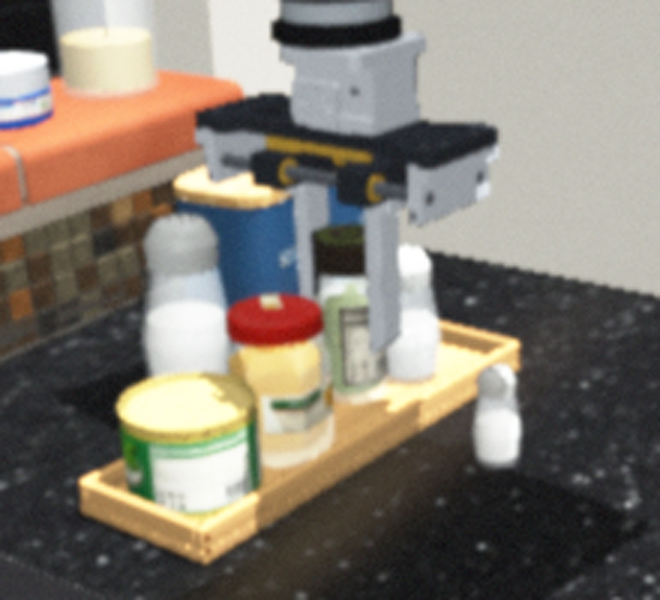

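The spice jar (345,340 in the crop) hangs between honey and salt, clear of both. Lowering the last 11–12 mm.

Emit:
jog_arm:
  moves:
    - [[0, 0, -5], [0, 0, 0], 30]
    - [[0, 0, -9], [0, 0, 0], 30]
    - [[0, 0, -11], [0, 0, 0], 30]
    - [[0, 0, -12], [0, 0, 0], 30]
    - [[0, 0, -12], [0, 0, 0], 30]

```text
time_s: 10.75
ee_pos: [0.6503, -0.0622, 0.0446]
eef_rot: [3.141, 0.0, 1.526]
force: [0.1, -1.0, -1.8]
grip_width: 0.0403
```

Emit:
jog_arm:
  moves:
    - [[0, 0, -1], [0, 0, 0], 30]
    - [[0, 0, -1], [0, 0, 0], 30]
    - [[0, 0, -1.5], [0, 0, 0], 30]
    - [[0, 0, -1.5], [0, 0, 0], 30]
    - [[0, 0, -1.5], [0, 0, 0], 30]

```text
time_s: 11.17
ee_pos: [0.6504, -0.0623, 0.0437]
eef_rot: [3.141, 0.0, 1.526]
force: [-2.3, -0.5, 5.5]
grip_width: 0.0404
```

Contact (5.5 N upward). Releasing.

Emit:
jog_arm:
  moves:
    - [[0, 0, 0], [0, 0, 0], 44]
    - [[0, 0, 0], [0, 0, 0], 52]
    - [[0, 0, 0], [0, 0, 0], 62]
    - [[0, 0, 0], [0, 0, 0], 74]
    - [[0, 0, 0], [0, 0, 0], 80]

```text
time_s: 11.58
ee_pos: [0.6502, -0.0622, 0.0429]
eef_rot: [-3.142, 0.0, 1.526]
force: [-0.5, -0.2, -0.4]
grip_width: 0.0676
```

Emit:
jog_arm:
  moves:
    - [[0, 0, 15], [0, 0, 0], 85]
    - [[0, 0, 45], [0, 0, 0], 85]
    - [[0, 0, 75], [0, 0, 0], 85]
    - [[0, 0, 105], [0, 0, 0], 85]
    - [[0, 0, 130], [0, 0, 0], 85]

```text
time_s: 12.0
ee_pos: [0.6504, -0.0622, 0.1753]
eef_rot: [3.14, 0.0, 1.526]
force: [0.0, 0.1, 0.7]
grip_width: 0.0847
```

Emit:
jog_arm:
  moves:
    - [[-40, 0, 10], [0, 0, 0], 85]
    - [[-80, 0, 10], [0, 0, 0], 85]
    - [[-120, 0, 10], [0, 0, 0], 85]
    - [[-160, 0, 10], [0, 0, 0], 85]
    - [[-200, 0, 10], [0, 0, 0], 85]

```text
time_s: 12.42
ee_pos: [0.4482, -0.062, 0.1827]
eef_rot: [3.142, -0.0, 1.526]
force: [0.4, -0.6, 0.7]
grip_width: 0.0849
```

```bash
python3 - <<'E'
from h import *
np.set_printoptions(precision=4,suppress=True)
print(ctrl.get_obs()["ee_pos"])
s=Cam("scene");cv2.imwrite("pics/s7.png",cv2.resize(s.im[120:320,180:400],None,fx=3,fy=3,interpolation=2))
t=Cam("top");cv2.imwrite("pics/t7.png",cv2.resize(t.im[175:250,225:400],None,fx=4,fy=4,interpolation=2))
E
```

```text
[ 0.4482 -0.062   0.1827]
```

View pics/s7.png

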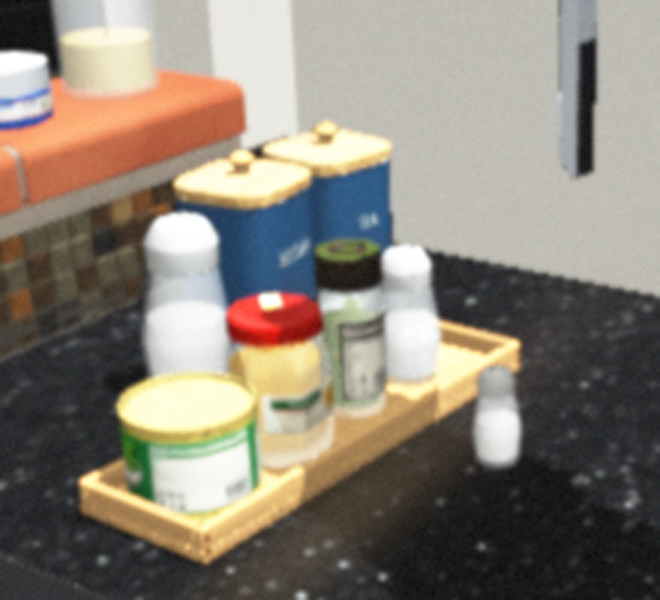

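View pics/t7.png

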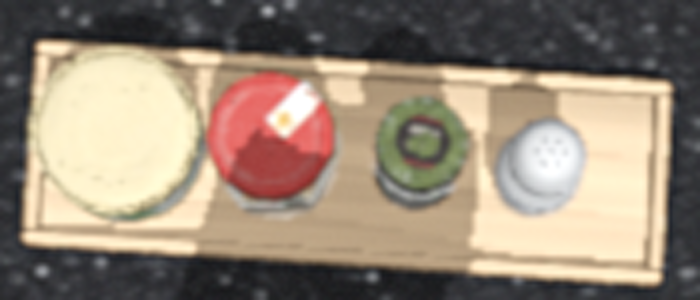

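In the top crop the lid is at (271,135), the spice cap at (423,142) and the salt dome at (549,157), in a row and upright. One numeric check, then I'll hand in.

```bash
python3 - <<'E'
from h import *
t=Cam("top")
def A(x,y,z):return t.on(225+(x+.5)/4-.5,175+(y+.5)/4-.5,z)
a=.044;ey=np.array([np.sin(a),np.cos(a)]);ex=np.array([ey[1],-ey[0]]);c=np.array([.6519,-.03])
P={k:A(*v)[:2] for k,v in dict(honey=(271,135,.095),spice=(423,142,.114),salt=(549,157,.094)).items()}
for k,p in P.items():print(k,p.round(4),((p-c)@ex).round(4),((p-c)@ey).round(4))
d=lambda i,j:np.linalg.norm(P[i]-P[j]).round(4);print(d("honey","salt"),d("honey","spice"),d("spice","salt"))
print(ctrl.hand_in())
E
```

```text
honey [0.6546 0.0036] 0.0012 0.0337
spice [ 0.6502 -0.0623] -0.0002 -0.0323
salt [ 0.6472 -0.1183] -0.0008 -0.0884
0.1221 0.0661 0.0561
the job is handed in; nothing more can be done
None
```

The spice jar now stands in the tray between the honey jar and the salt shaker, and I handed the job in at about 12.5 s; no verdict is reported. I gripped the middle-sized salt shaker just below mid-height, eased it about 4 mm off the floor and slid it about 70 mm toward −y. I then lifted the spice jar into the gap and backed the arm away.

The last top-view measurement gave:

| Check | Measured | Needed |
|---|---|---|
| Honey to salt | 122 mm | over 80 mm |
| Spice to honey | 66 mm | under 110 mm |
| Spice to salt | 56 mm | under 110 mm |
| Each jar's offset from the tray's long middle line | about 1 mm or less | under 25 mm |

All three look upright on the tray floor in both views. I judged tilt and height by eye, except that contact was felt when the spice jar reached the floor. The honey jar did not move, the gripper was clear of everything, and no check failed or disagreed.

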